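# Runout check of a bent stirrer shaft

### The job

Check the stirrer shaft for runout on the bench gauge: take the indicator by its black knob and lower it until its plunger sits on the shaft and the dial reads about 10 mm (pointer half-way round). Let go, then turn the shaft in its V-blocks, with the impeller blades as a handle, past the lowest dial reading and leave it standing at the highest, so that the high spot is under the plunger. Do not run the plunger to its end stop or shift the boxes, jar and key lying about.

Things in the scene. Friction and masses are not known exactly. Their poses are not given: they have to be found in the camera images.
- gauge: Grey bench runout gauge, fixed. Origin on the bench; y along the shaft towards the impeller, x across, z up. Shaft axis at x 0, z 80 mm. Base 25 mm high, x -90 to 45, y -170 to 105 mm; only bench under the impeller. V-blocks at y -130 and 80, 26 mm thick, 56 mm wide; over each a stirrup, top z 121 mm, whose sprung pad holds the shaft down. Column 24 x 42 mm, top z 180, at x -66, y -25 mm.
- knob (a point): Centre of the black round knob, 24 mm diameter, 22 mm high, on a 10 mm stem on the indicator's slide, at x -46, y -25 mm of the gauge; grip it from above. The slide moves straight down up to 50 mm from its top; friction (6 N; it weighs 3.5 N) holds it at any height. It starts 0 to 12 mm below its top. The round case (78 mm wide) has its face 70 mm below this centre, centred at x 0, y -25 mm.
- tip (a point): Centre of the flat underside (14 mm across) of the indicator's plunger, pointing down over the middle of the shaft at x 0, y -25 mm of the gauge. A soft spring (0.4 N out, 1.1 N at the end stop) lets it be pushed 20 mm up into the indicator. Hanging free it is 135 mm below the knob's centre. On the shaft it rests at z 83 mm (low spot up) to 89 mm (high spot up).
- dial (a joint): Angle of the black pointer on the indicator's white, upward-facing dial: 0 at the red mark (towards the column) with the plunger hanging free, growing clockwise from above; one turn (6.283 rad) for 20 mm of plunger pushed in, 0.314 rad a mm, a mark each mm. Half-way round is 10 mm. As the shaft turns, the reading goes like a cosine of the turn: 6 mm from lowest to highest in half a turn.
- hub (a point): Impeller centre on the shaft axis at gauge x 0, y 150, z 80 mm; turns with the shaft. y along the shaft; 4 flat polished blades along its +x, -x, +z, -z, 3 mm thick, 16 mm wide, reaching 40 mm from the axis; hub 24 mm. The bend's place to the blades varies. Push a blade's flat face, not its end, over the top either way, 18 to 28 mm above the axis (1 to 2 N). It stays where left.
- tip_box_blue: Blue closed pipette-tip box, 88 x 123 mm, 62 mm high, origin at the centre of its underside. Not to be moved.
- tip_box_yellow: Yellow closed pipette-tip box, the same size. Not to be moved.
- reagent: Glass jar with a blue cap, 60 mm diameter, 125 mm high, origin at the centre of its underside. Not to be moved.
- hex_key: Steel hex key lying on the bench, 98 mm long, 8 mm thick, origin at the middle of its long arm, on the bench. Not to be moved.

How it is judged:
By the outcome, as a careful person would: the job done as asked, in the order asked, and still so for the second after the job is handed in, with the robot touching nothing.
It also fails if it takes over 72 s, if anything falls off the work surface, if the arm or the gripper's body presses on something with over 40 N, if the wrist force passes 120 N, or if a joint passes its speed limit or range.

### The arm

A 6-joint arm with a two-finger parallel gripper is mounted at the origin on the work surface. World frame = base frame: x ahead of the robot, y to its left, z up, the work surface at z = 0. Lengths are in m, angles in degrees, forces in N, time in s.
With the tool pointing down it reaches from about 0.25 to 0.725 m from the base axis. Payload 9.7 kg.
Tool frame: the origin (TCP) lies at the very end of the fingers, on their centre line; the grasp point (between the pads) lies 19 mm behind it (bot.grip_point_offset is the z of the grasp point in the tool frame, in m); z points along the fingers, x is the direction in which the jaws open and shut, and the axes are right-handed (so a half turn about z gives the same grasp; the last joint's range is limited). The gripper opens to 85 mm and grips with 20 to 120 N. Pads are 22 mm wide; open, the fingers measure 114 mm over their backs; the gripper's body (76 mm by 85 mm) begins 54 mm behind the grasp point. The pads swing forward as they close: fully open they stand 13 mm farther back than shut.
Start: joints at [-73.281, 4.979, 10.078, 95.1, 0, 90], TCP at [0.158, -0.527, 0.231] pointing down, gripper open.
Joint ranges: [-179.16, 179.16], [-48.56, 103.87], [-65.8, 70.77], [-126.05, 130.52], [-82.76, 87.17], [-180, 180]. Speed limits (degrees/s): [127.2, 127.2, 147.25, 180, 180, 180].

### API

Orientations are given as [roll, pitch, yaw] about the fixed x, y, z axes, in that order (R = Rz(yaw) Ry(pitch) Rx(roll)).
In Python, from workcell import get_obs, viewer, job_done, bot gives the robot as it stands.
- The arm moves only by the shell command python3 -m handwheel 'ROWS' [FORCE]. ROWS is JSON, a list of rows, each a list of 5 numbers: the closure, from 0 (fully open) to 1 (shut), then the shift along the world's x, y, z in m, then the turn about the world's z in degrees. A call has 1 to 5 rows; each row is the pose to reach, as a shift and turn from the pose measured when the call began; what a row does not reach only later rows make up. A row lasts 1/10 s, in which the tool goes at most 50 mm and 8.59 degrees, less where a joint would pass 70% of its speed; a pose out of reach is approached as far as the arm can. A call with a gripper value outside its range is refused whole. The fingers move at their own pace and stop on an object; FORCE is the grip in N (left out, the last holds). Time passes only in rows, so rows that repeat a pose let the fingers close. It gives the time, the measured TCP pose, the force and the opening at its end, in the units of the state.
- get_obs(): the state, without advancing time (a new reading comes with each control period).
- viewer.camera(name): name is "scene" or "top" or "wrist"; returns a dict with "color" (400x640x3 uint8, blue, green, red), "K" (3x3 intrinsics, pixels), "origin" and "orientation" of the camera in the world. Camera axes: x right, y down, z forward; pixel columns grow to the right and rows downward; lengths in m; the calibration is good to about 2 mm. A picture is of the moment at which its call begins. There is no depth.
- job_done(): hands the job in, once; it reports no verdict.
The state is a dict: "time": time; "q": joint angles; "qd": joint speeds; "joint_efforts": joint torques, N m; "ee_pos": TCP position; "tcp_rot": TCP orientation; "wrist_force": force on the tool from outside, world axes, zero at the start; "torque": the same for the moment, N m; "opening": finger opening in m.
Only numpy, scipy, OpenCV 4.12 (cv2) and the standard library are available. Lean on these libraries where they do the work, as an engineer would, in place of code of your own. Each camera call takes 0.05 s, during which the arm holds its last target.

## Working session

There is one attempt and no reset: what is moved stays moved. The work goes in short steps, Python scripts to look and compute and a shell command to move; the robot and the scene stay as the last step left them, time stands still between calls to the robot, and variables do not carry over. Pictures are saved under pics/ and viewed, and the job is handed in when it is done.

```bash
ls; mkdir -p pics; python3 - <<'E'
from workcell import get_obs, viewer, bot
import cv2
print(get_obs()); print(bot.grip_point_offset)
for n in ("scene","top","wrist"):
    c=viewer.camera(n); cv2.imwrite(f"pics/a_{n}.png",c["color"]); print(n,c["K"],c["origin"],c["orientation"])
E
```

```text
pics
{'time': 0.0, 'q': array([-7.32815514e+01,  5.01033170e+00,  1.00332700e+01,  9.50980686e+01,
        1.99177825e-03,  9.00013858e+01]), 'qd': array([ 0.04102696, -0.04345042,  0.09211827,  0.01535012, -0.03078897,
        0.08676408]), 'joint_efforts': array([ 1.96439571e-03, -5.20397472e+01,  4.64799643e+01,  1.67886727e-02,
        3.09664563e-05,  1.86833311e-06]), 'ee_pos': array([ 0.15816227, -0.52653178,  0.23057983]), 'tcp_rot': array([-1.79998010e+02,  7.51303998e-02, -7.32829372e+01]), 'wrist_force': array([-0.04377654, -0.20620108, -0.15071432]), 'torque': array([0.02004341, 0.04821967, 0.00129525]), 'opening': 0.08515859164829563}
-0.0187
scene [[425.62721774   0.         314.33631918]
 [  0.         425.62721774 199.11850013]
 [  0.           0.           1.        ]] [ 0.83986982 -0.44813397  0.90286487] [-148.04514      -0.5057556    34.77635554]
top [[501.70503789   0.         320.39970966]
 [  0.         501.70503789 202.99842023]
 [  0.           0.           1.        ]] [ 0.50252062 -0.09642616  1.13879778] [-177.05086492    1.96534893  -91.04936852]
wrist [[299.3498439    0.         324.08712068]
 [  0.         299.3498439  206.23501391]
 [  0.           0.           1.        ]] [ 0.22890815 -0.50548084  0.37378047] [ 1.63174967e+02  3.82439627e-02 -7.32962178e+01]
```

View pics/a_scene.png

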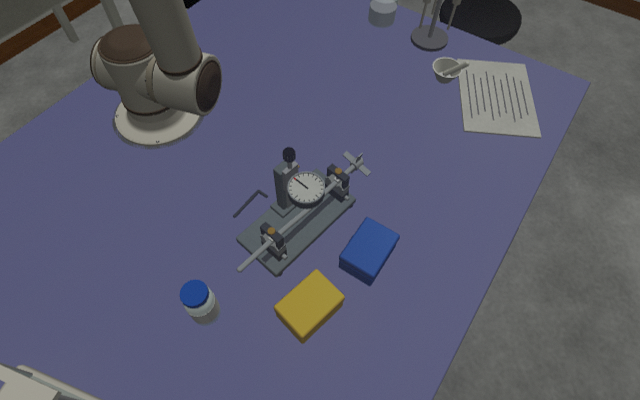

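View pics/a_top.png

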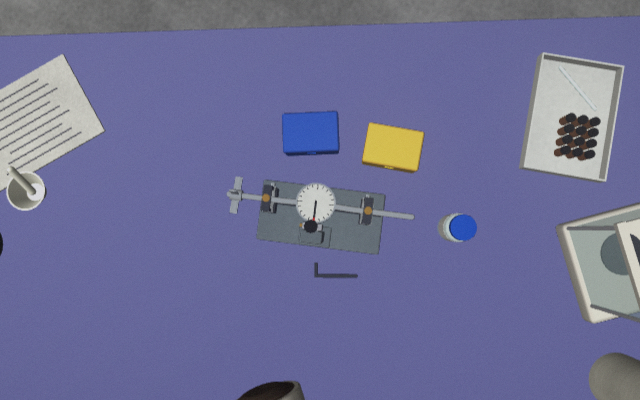

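View pics/a_wrist.png

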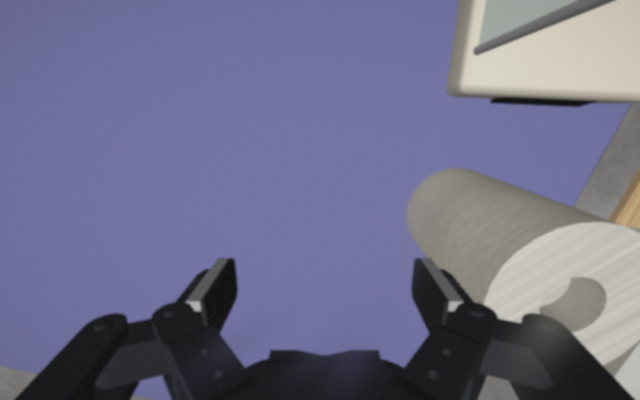

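```bash
cat > h.py <<'E'
import numpy as np, cv2
from scipy.spatial.transform import Rotation as R
from workcell import get_obs, viewer, bot
def ray(c,u,v):
    d=R.from_euler('xyz',c["orientation"],degrees=True).as_matrix()@np.linalg.inv(c["K"])@np.array([u,v,1.])
    return np.array(c["origin"]),d
def onz(c,u,v,z):
    o,d=ray(c,u,v); return o+d*(z-o[2])/d[2]
def proj(c,p):
    M=R.from_euler('xyz',c["orientation"],degrees=True).as_matrix()
    q=c["K"]@(M.T@(np.asarray(p)-c["origin"])); return q[:2]/q[2]
def tri(c1,p1,c2,p2):
    o1,d1=ray(c1,*p1);o2,d2=ray(c2,*p2)
    s=np.linalg.lstsq(np.c_[d1,-d2],o2-o1,rcond=None)[0]
    a=o1+d1*s[0];b=o2+d2*s[1]; return (a+b)/2,np.linalg.norm(a-b)
def crop(c,x0,y0,w,h,k,name):
    cv2.imwrite("pics/"+name,cv2.resize(c["color"][y0:y0+h,x0:x0+w],None,fx=k,fy=k,interpolation=cv2.INTER_CUBIC))
E
python3 - <<'E'
from h import *
c=viewer.camera("top"); crop(c,220,165,200,100,4,"b_top.png")
c=viewer.camera("scene"); crop(c,230,140,150,140,4,"b_scene.png")
E
```

```text
(no output)
```

View pics/b_top.png

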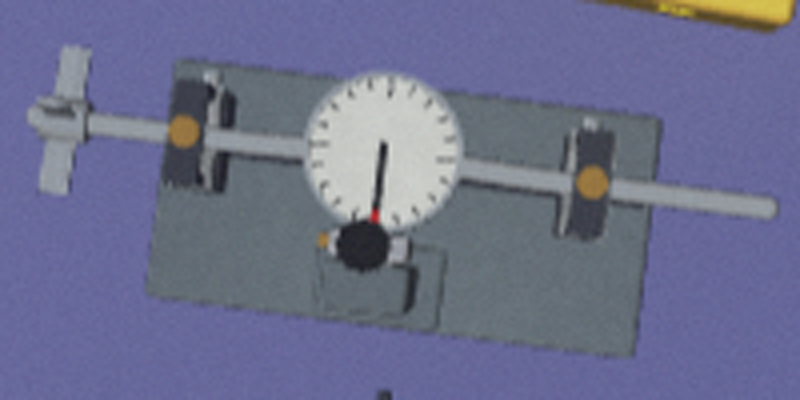

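View pics/b_scene.png

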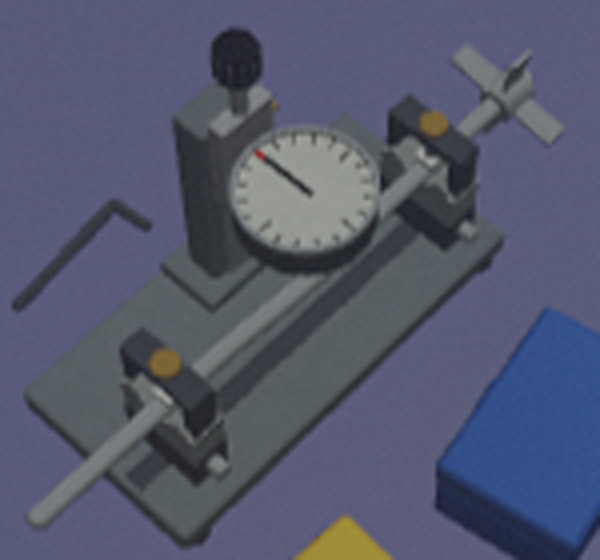

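```bash
cat >> h.py <<'E'
def fit(w,g):
    w=np.asarray(w)[:,:2];g=np.asarray(g)[:,:2]
    a=w-w.mean(0);b=g-g.mean(0)
    th=np.arctan2((b[:,0]*a[:,1]-b[:,1]*a[:,0]).sum(),(a*b).sum())
    M=np.array([[np.cos(th),-np.sin(th)],[np.sin(th),np.cos(th)]])
    t=w.mean(0)-M@g.mean(0); return np.degrees(th),M,t,w-(g@M.T+t)
E
python3 - <<'E'
from h import *
t=viewer.camera("top"); s=viewer.camera("scene")
P=[(178,60),(662,119),(634,356),(148,296)]
W=[onz(t,220+u/4,165+v/4,.025) for u,v in P]
G=np.array([(45,105),(45,-170),(-90,-170),(-90,105)])/1000
th,M,o,r=fit(W,G); print(th,o,r*1000)
S=[(502,238),(188,545),(28,395)]
W2=[onz(s,230+u/4,140+v/4,.025) for u,v in S]
print(fit(W2,G[:3]))
k,e=tri(t,(310.5,226.2),s,(289,154.2)); print("knob",k,e)
f=lambda x,y:M@[x,y]+o
print("knob xy expected",f(-.046,-.025),"hub",f(0,.15),"tip",f(0,-.025))
for kz in (.25,.26,.27): print(kz, onz(t,310.5,226.2,kz),onz(s,289,154.2,kz))
# impeller blades top
for u,v in [(75,47),(54,192),(58,122)]: print("imp",onz(t,220+u/4,165+v/4,.08))
# objects
for n,(u,v),z in [("blue",(311,133),.062),("bluecorner",(283,113),.062),("bluecorner2",(339,153),.062),("yel",(393,147),.062),("jar",(462,228),.125),("key1",(316,275),0),("key2",(357,276),0)]: print(n,onz(t,u,v,z))
E
```

```text
-8.07863759719262 [ 0.55670753 -0.0312136 ] [[-1.34501632 -1.46863881]
 [-1.342542    1.91540213]
 [ 1.80598367  1.57544186]
 [ 0.88157464 -2.02220518]]
(np.float64(-7.889130125160101), array([[ 0.99053552,  0.13725663],
       [-0.13725663,  0.99053552]]), array([ 0.55964101, -0.0306893 ]), array([[-0.00219197, -0.00439656],
       [-0.00050772,  0.00154652],
       [ 0.00269969,  0.00285003]]))
knob [ 0.50822328 -0.04780399  0.23894034] 0.0002001655382555762
knob xy expected [ 0.50765073 -0.04950103] hub [0.57778735 0.11729782] tip [ 0.55319423 -0.0559655 ]
0.25 [ 0.50808051 -0.04846871  0.25      ] [ 0.51381816 -0.05440364  0.25      ]
0.26 [ 0.50801795 -0.04900828  0.26      ] [ 0.51881233 -0.06043445  0.26      ]
0.27 [ 0.5079554  -0.04954786  0.27      ] [ 0.52380649 -0.06646526  0.27      ]
imp [0.61728286 0.1120287  0.08      ]
imp [0.54018879 0.12401627 0.08      ]
imp [0.57740915 0.12152585 0.08      ]
blue [ 0.71099167 -0.04289993  0.062     ]
bluecorner [0.75639979 0.01732636 0.062     ]
bluecorner2 [ 0.66594562 -0.10264601  0.062     ]
yel [ 0.67620717 -0.21900928  0.062     ]
jar [ 0.49965572 -0.34500022  0.125     ]
key1 [ 0.39934736 -0.04550874  0.        ]
key2 [ 0.39570671 -0.13785942  0.        ]
```

```bash
python3 -m handwheel '[[0,0.01,0.014,0.045,8],[0,0.035,0.05,0.07,16],[0,0.064,0.088,0.07,24],[0,0.093,0.127,0.07,32],[0,0.122,0.167,0.07,40]]'
```

```text
time: 0.85
ee_pos: [0.2809, -0.3583, 0.3013]
tcp_rot: [180.0, -0.0, -33.0]
wrist_force: [0.4, -1.5, -0.7]
opening: 0.0853
```

```bash
python3 -m handwheel '[[0,0.029,0.04,0,8],[0,0.058,0.08,0,16],[0,0.087,0.12,0,24],[0,0.116,0.16,0,25],[0,0.145,0.2,0,25]]' && python3 -m handwheel '[[0,0.029,0.04,0,0],[0,0.058,0.08,0,0],[0,0.082,0.109,0,0],[0,0.082,0.109,0,0]]'; python3 - <<'E'
from h import *
t=viewer.camera("top"); s=viewer.camera("scene");w=viewer.camera("wrist")
cv2.imwrite("pics/c_w.png",w["color"]);print(w["origin"],w["orientation"]); print(get_obs()["time"])
crop(s,230,100,150,150,4,"c_s.png")
for z in (.24,.245,.25): print(proj(w,[.5077,-.0490,z]))
E
```

```text
time: 1.35
ee_pos: [0.4267, -0.1564, 0.3016]
tcp_rot: [180.0, -0.1, -7.9]
wrist_force: [1.2, 0.2, -0.3]
opening: 0.085
time: 1.75
ee_pos: [0.5106, -0.044, 0.3003]
tcp_rot: [-180.0, 0.0, -7.7]
wrist_force: [-0.3, -0.8, -0.9]
opening: 0.0853
[0.51869169 0.02671119 0.44423629] [ 1.63074271e+02 -8.19229080e-02 -7.84998238e+00]
1.9
[322.93173804 225.11748036]
[322.91582944 227.58873056]
[322.89918948 230.17359287]
```

View pics/c_w.png

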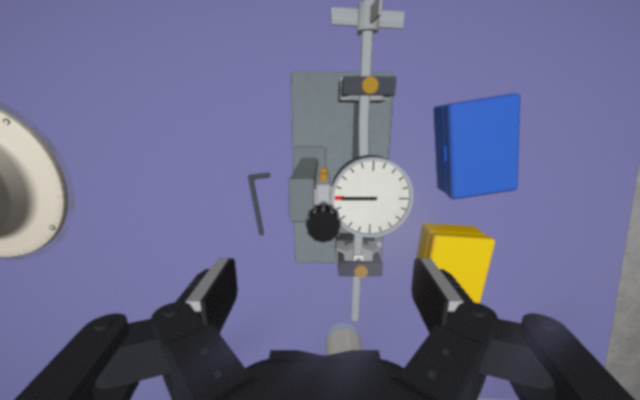

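View pics/c_s.png

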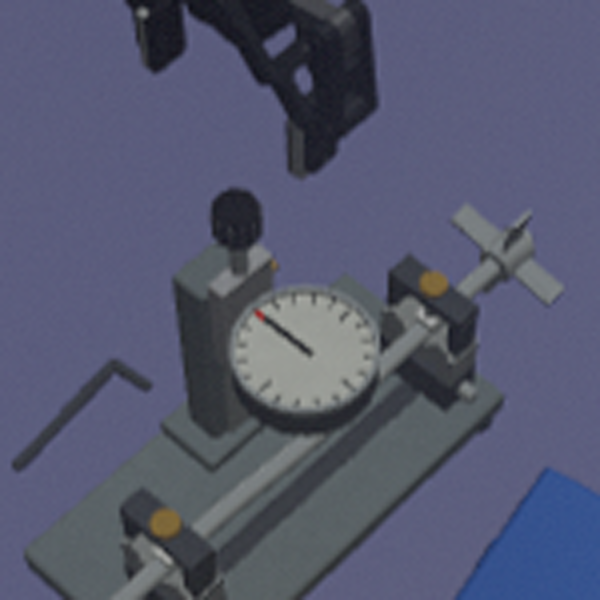

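```bash
python3 -m handwheel '[[0,-0.002,-0.005,-0.03,0],[0,-0.002,-0.005,-0.06,0],[0,-0.002,-0.005,-0.082,0],[0.3,-0.002,-0.005,-0.082,0]]' 25 && python3 -m handwheel '[[0.75,0,0,0,0],[0.85,0,0,0,0],[0.85,0,0,0,0],[0.85,0,0,0,0],[0.85,0,0,0,0]]' 25; python3 - <<'E'
from h import *
t=viewer.camera("top"); s=viewer.camera("scene");w=viewer.camera("wrist")
cv2.imwrite("pics/d_w.png",w["color"]);o=get_obs();print(o["time"],o["opening"],o["wrist_force"],o["ee_pos"])
crop(s,230,100,150,150,4,"d_s.png")
E
```

```text
time: 2.3
ee_pos: [0.5047, -0.0535, 0.2171]
tcp_rot: [180.0, 0.2, -8.0]
wrist_force: [-0.6, -0.1, 0.6]
opening: 0.0733
time: 2.8
ee_pos: [0.5068, -0.054, 0.2187]
tcp_rot: [179.9, -0.1, -8.0]
wrist_force: [8.0, -3.3, 0.7]
opening: 0.023
2.95 0.02303727670305635 [ 8.78173933 -2.88509033  1.19667075] [ 0.50680858 -0.0540528   0.21864252]
```

View pics/d_w.png

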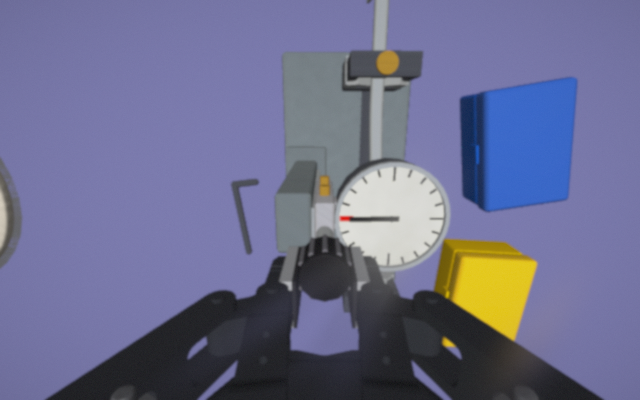

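View pics/d_s.png

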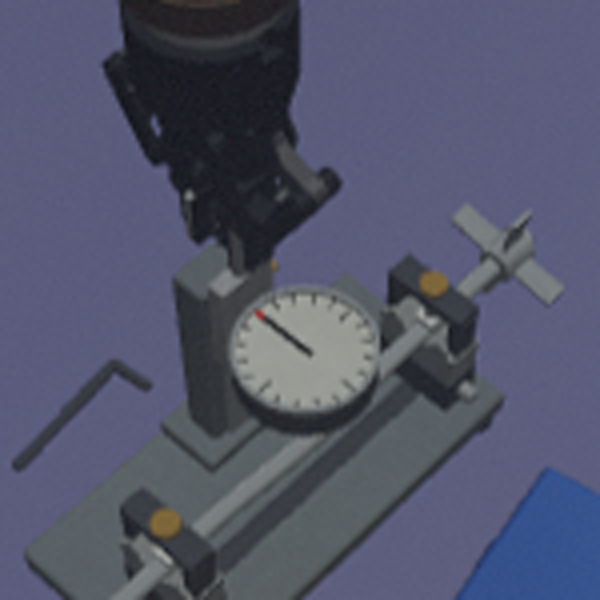

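```bash
python3 -m handwheel '[[0.85,0,0,-0.005,0],[0.85,0,0,-0.01,0],[0.85,0,0,-0.015,0],[0.85,0,0,-0.02,0],[0.85,0,0,-0.02,0]]'; cat >> h.py <<'E'
def look(tag,x0=280,y0=130,w=200,h=170,k=4):
    c=viewer.camera("wrist"); crop(c,x0,y0,w,h,k,tag+"_w.png")
    s=viewer.camera("scene"); crop(s,230,100,150,150,4,tag+"_s.png")
    o=get_obs();print(o["time"],o["opening"],o["wrist_force"],o["ee_pos"]); return c,s
E
python3 -c "
from h import *
look('e')"
```

```text
time: 3.45
ee_pos: [0.5069, -0.0541, 0.1976]
tcp_rot: [179.9, -0.1, -8.0]
wrist_force: [3.6, -0.8, -5.7]
opening: 0.023
3.55 0.023244360741870737 [ 3.63076644 -1.9902886  -6.45300709] [ 0.50684912 -0.0540501   0.19763412]
```

View pics/e_w.png

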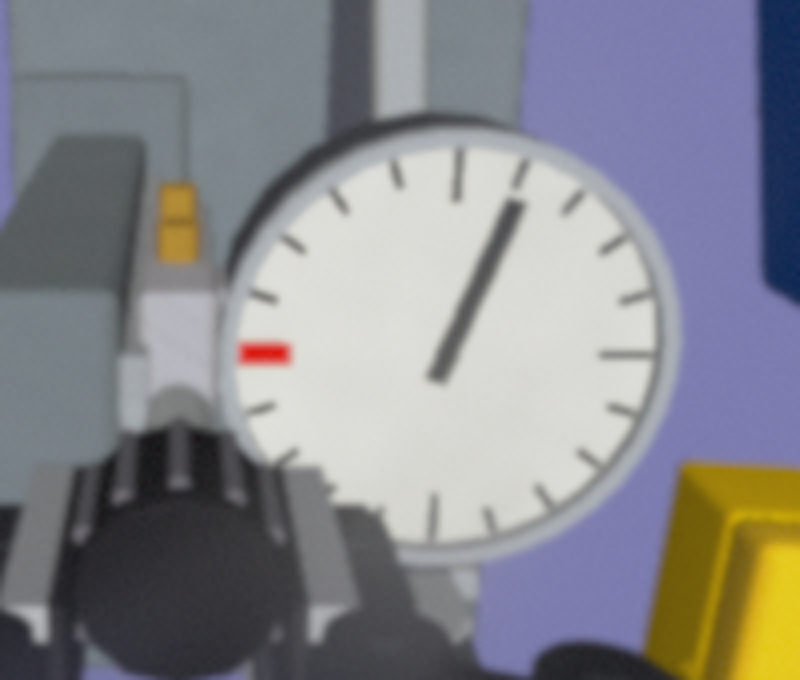

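```bash
python3 -m handwheel '[[0.85,0,0,-0.002,0],[0.85,0,0,-0.004,0],[0.85,0,0,-0.004,0],[0.85,0,0,-0.004,0]]'; python3 -c "
from h import *
look('f')"
```

```text
time: 3.95
ee_pos: [0.5069, -0.0541, 0.1936]
tcp_rot: [179.9, -0.1, -8.0]
wrist_force: [1.0, -0.5, 0.6]
opening: 0.0234
4.05 0.023064904276031497 [ 0.34837502 -0.98510938  1.30236837] [ 0.5068933  -0.05407297  0.19365333]
```

View pics/f_w.png

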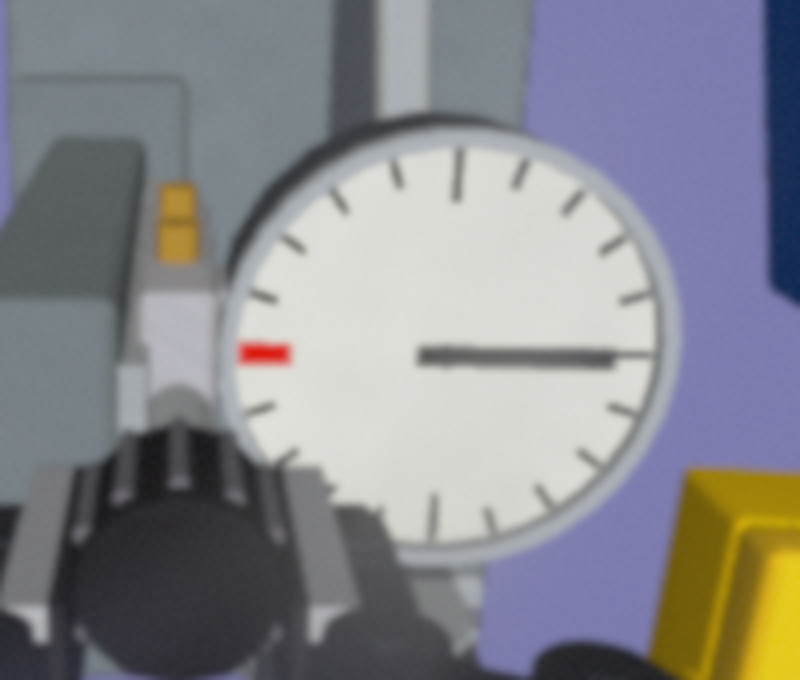

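```bash
python3 -m handwheel '[[0.4,0,0,0,0],[0.1,0,0,0,0],[0.1,0,0,0,0],[0.1,0,0,0,0]]' && python3 -m handwheel '[[0.1,0,0,0.03,0],[0.1,0,0,0.06,0],[0.5,0,0,0.09,0],[1,0,0,0.1,0],[1,0,0,0.1,0]]' 40; python3 - <<'E'
from h import *
c=viewer.camera("wrist"); cv2.imwrite("pics/g_w.png",c["color"])
look('g2',250,80,200,200,3)
E
```

```text
time: 4.45
ee_pos: [0.5068, -0.054, 0.1937]
tcp_rot: [179.9, -0.1, -8.0]
wrist_force: [-0.0, 0.3, -0.5]
opening: 0.0763
time: 4.95
ee_pos: [0.5074, -0.0541, 0.2949]
tcp_rot: [179.9, -0.2, -8.0]
wrist_force: [-0.1, -0.2, -0.2]
opening: 0.0338
5.1 0.011040656642977596 [-0.18588609 -0.35575443 -0.54505084] [ 0.50663324 -0.05400017  0.29215598]
```

View pics/g_w.png

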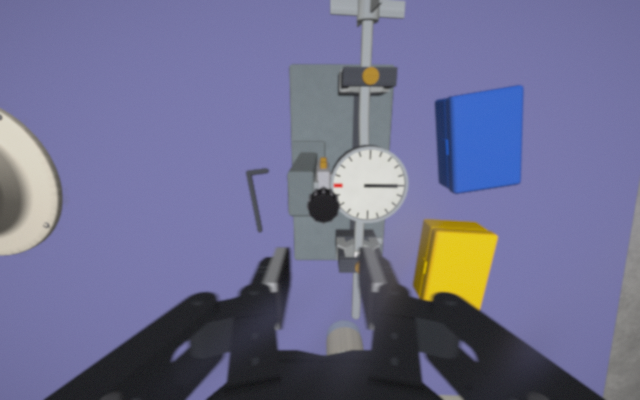

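View pics/g2_s.png

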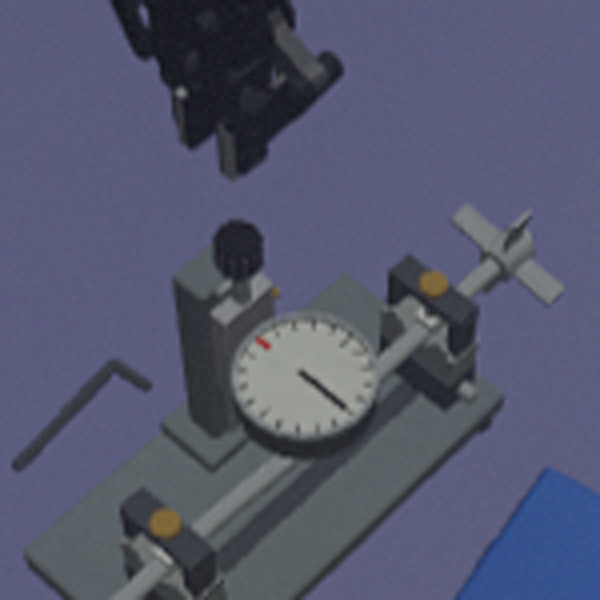

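```bash
python3 -m handwheel '[[1,0.012,0.04,0,0],[1,0.024,0.08,0,0],[1,0.024,0.08,0,0]]'; python3 - <<'E'
from h import *
c,s=look('i',260,40,200,150,4)
print(c["origin"],c["orientation"]); cv2.imwrite("pics/i_full.png",c["color"])
E
```

```text
time: 5.4
ee_pos: [0.531, 0.0294, 0.2899]
tcp_rot: [179.9, 0.2, -7.8]
wrist_force: [-1.1, -0.4, -0.9]
opening: -0.0001
5.5 9.263587343109322e-06 [ 0.51626078  0.13950005 -0.41207079] [0.53033722 0.02668505 0.29066077]
[0.54139345 0.10275699 0.43295058] [ 1.63045444e+02  1.27102806e-01 -7.86649323e+00]
```

View pics/i_full.png

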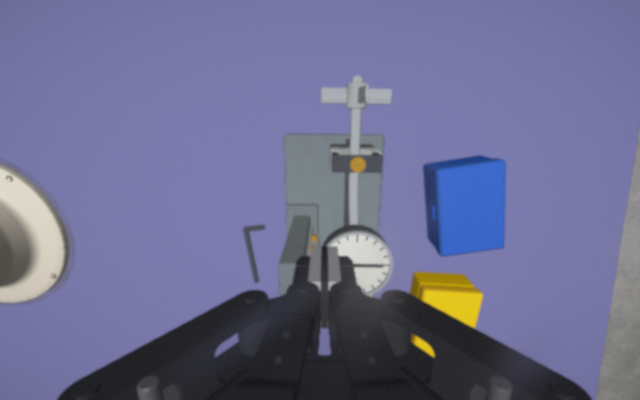

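View crop.

```bash
python3 - <<'E'
from h import *
c=viewer.camera("wrist")
crop(c,305,60,100,70,8,"j.png")
print(proj(c,[.5782,.1180,.08]),proj(c,[.5782,.1180,.12]))
E
```

```text
[355.86719665  93.10520283] [359.94754295  90.29660124]
```

View pics/j.png

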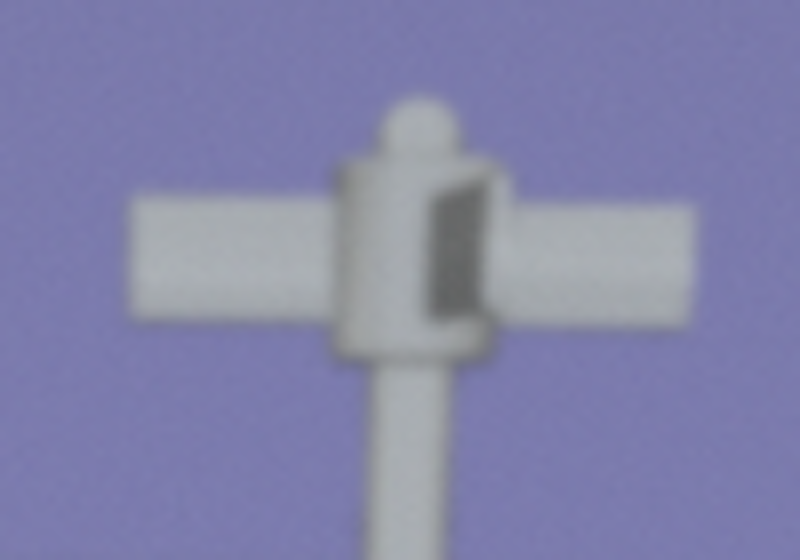

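```bash
python3 -m handwheel '[[1,0.008,0.048,0,0],[1,0.016,0.096,0,0],[1,0.016,0.096,-0.05,0],[1,0.016,0.096,-0.1,0],[1,0.016,0.096,-0.13,0]]'; python3 - <<'E'
from h import *
c,s=look('k')
crop(s,290,100,150,110,5,"k_s.png")
E
```

```text
time: 6.05
ee_pos: [0.5449, 0.1209, 0.1569]
tcp_rot: [179.8, 0.3, -8.0]
wrist_force: [-0.1, -0.7, 0.2]
opening: -0.0002
6.15 7.399375050304648e-05 [0.16164229 0.04692169 1.20647329] [0.54385693 0.12043969 0.15626806]
```

View pics/k_s.png

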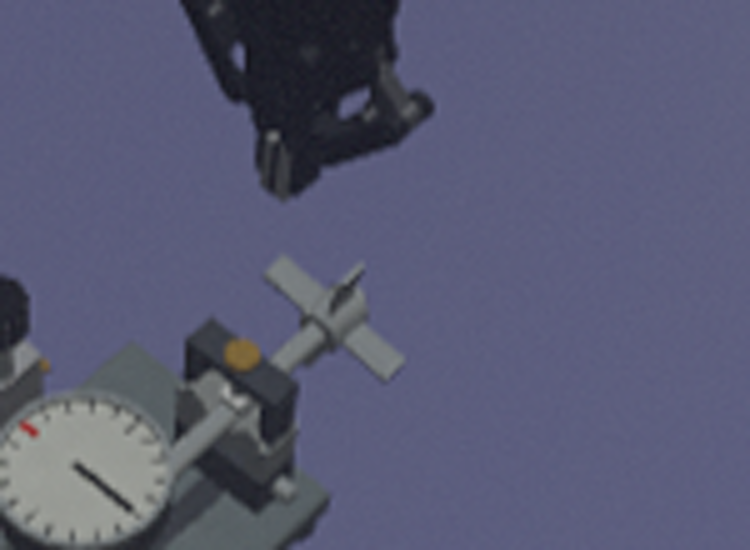

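```bash
python3 -m handwheel '[[1,0,0.002,-0.03,0],[1,0,0.002,-0.056,0],[1,0,0.002,-0.056,0]]' && python3 -m handwheel '[[1,0.01,-0.001,0,0],[1,0.02,-0.003,0,0],[1,0.027,-0.004,0,0],[1,0.032,-0.005,0,0],[1,0.032,-0.005,0,0]]';  python3 - <<'E'
from h import *
c,s=look('l')
crop(s,250,100,150,110,5,"l_s.png")
E
```

```text
time: 6.45
ee_pos: [0.5428, 0.1213, 0.0989]
tcp_rot: [179.6, 0.7, -8.1]
wrist_force: [-0.1, -0.3, 0.2]
opening: -0.0001
time: 6.95
ee_pos: [0.5758, 0.1162, 0.0992]
tcp_rot: [179.6, 0.7, -8.2]
wrist_force: [-0.6, -0.2, -0.2]
opening: 0.0002
7.05 -3.6014303706347564e-05 [-0.27700542  0.29657138 -0.52220401] [0.5750198  0.11631068 0.09899881]
```

View pics/l_s.png

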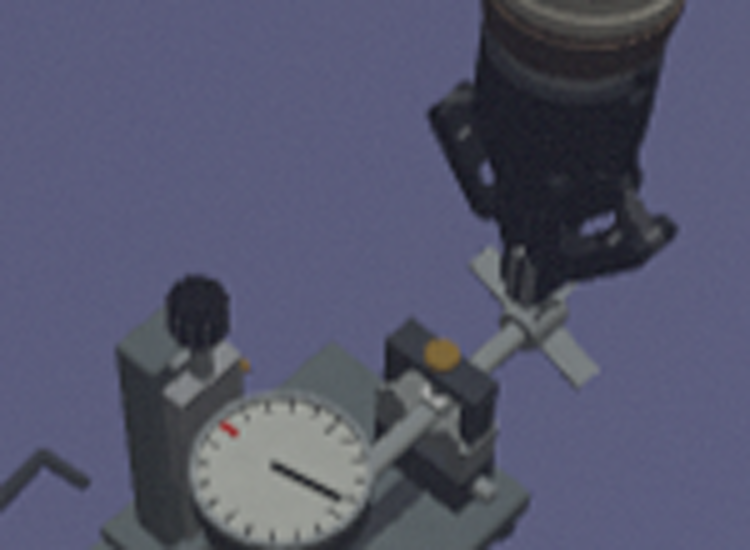

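```bash
cat >> h.py <<'E'
TH=np.radians(-8.0); GM=np.array([[np.cos(TH),-np.sin(TH)],[np.sin(TH),np.cos(TH)]]); GO=np.array([.5574,-.0310])
def dial(c,zf=.1425,verbose=False):
    col=cv2.cvtColor(c["color"],cv2.COLOR_BGR2GRAY).astype(float)
    def pix(x,y): # gauge-> pixel
        p=GM@[x,y]+GO; return proj(c,[p[0],p[1],zf])
    # centre: centroid of white blob near the prediction
    u0,v0=pix(0,-.025)
    hsv=cv2.cvtColor(c["color"],cv2.COLOR_BGR2HSV)
    m=((hsv[...,1]<50)&(col>120)).astype(np.uint8)
    m=cv2.morphologyEx(m,cv2.MORPH_CLOSE,np.ones((7,7),np.uint8))
    m=cv2.morphologyEx(m,cv2.MORPH_OPEN,np.ones((9,9),np.uint8))
    n,l,st,ce=cv2.connectedComponentsWithStats(m)
    i=min(range(1,n),key=lambda i:np.hypot(ce[i][0]-u0,ce[i][1]-v0))
    du,dv=ce[i][0]-u0,ce[i][1]-v0
    if verbose: print("shift",du,dv,st[i])
    A=[];Rr=np.arange(.006,.029,.001)
    big=cv2.GaussianBlur(col,(0,0),.6)
    ang=np.radians(np.arange(0,360,1.)); prof=[]
    for a in ang:
        P=np.array([pix(-np.cos(a)*r,-.025+np.sin(a)*r) for r in Rr])+[du,dv]
        v=cv2.remap(big.astype(np.float32),P[:,:1].astype(np.float32),P[:,1:].astype(np.float32),cv2.INTER_LINEAR)
        prof.append(v.mean())
    prof=np.array(prof); k=np.median(prof)-prof; k[k<.35*k.max()]=0
    j=k.argmax(); dd=(np.arange(360)-j+180)%360-180; w=k*(abs(dd)<35)
    a=(j+(w*dd).sum()/w.sum())%360
    return a/18, k.max()
E
python3 - <<'E'
from h import *
import cv2
for n in("scene","top"): print(n,dial(viewer.camera(n),verbose=True))
class C: pass
E
```

```text
shift -0.08329230927057552 -0.5390908366913152 [289 181  35  27 769]
scene (np.float64(8.992196297121119), np.float32(68.75982))
shift -0.7437711577290429 -0.5978884460401162 [ 297  185   39   36 1172]
top (np.float64(9.237355787890221), np.float32(102.792274))
```

```bash
cat > d.py <<'E'
from h import *
o=get_obs(); a,b=[dial(viewer.camera(n))[0] for n in("scene","top")]
d=GM.T@(o["ee_pos"][:2]-np.array([.579,.118]))
print("t %.2f dial s %.2f t %.2f  g %.1f %.1f z %.1f F"%(o["time"],a,b,d[0]*1e3,d[1]*1e3,o["ee_pos"][2]*1e3),o["wrist_force"].round(1))
E
python3 -m handwheel '[[1,0.004,-0.001,0,0],[1,0.008,-0.001,0,0],[1,0.008,-0.001,0,0]]'; python3 d.py;python3 -m handwheel '[[1,0.004,-0.001,0,0],[1,0.008,-0.001,0,0],[1,0.008,-0.001,0,0]]'; python3 d.py;
```

```text
time: 7.45
ee_pos: [0.5831, 0.1154, 0.0989]
tcp_rot: [179.6, 0.7, -8.1]
wrist_force: [0.4, 0.2, 0.7]
opening: 0.0001
t 7.45 dial s 8.36 t 8.62  g 4.5 -2.0 z 98.9 F [0.4 0.2 0.7]
time: 7.85
ee_pos: [0.5914, 0.1143, 0.0989]
tcp_rot: [179.6, 0.7, -8.1]
wrist_force: [-0.1, -0.5, 0.5]
opening: 0.0001
t 7.85 dial s 7.79 t 8.03  g 12.8 -1.9 z 98.9 F [-0.1 -0.5  0.5]
```

```bash
python3 -m handwheel '[[1,0.003,0,0,0],[1,0.005,-0.001,0,0],[1,0.005,-0.001,0,0]]'; python3 d.py; python3 - <<'E'
from h import *
s=viewer.camera("scene");crop(s,330,110,80,80,8,"m_s.png")
E
```

```text
time: 8.25
ee_pos: [0.5964, 0.1133, 0.0988]
tcp_rot: [179.6, 0.7, -8.1]
wrist_force: [0.5, 0.3, 0.2]
opening: 0.0001
t 8.25 dial s 7.62 t 7.82  g 17.9 -2.3 z 98.8 F [0.5 0.3 0.2]
```

View pics/m_s.png

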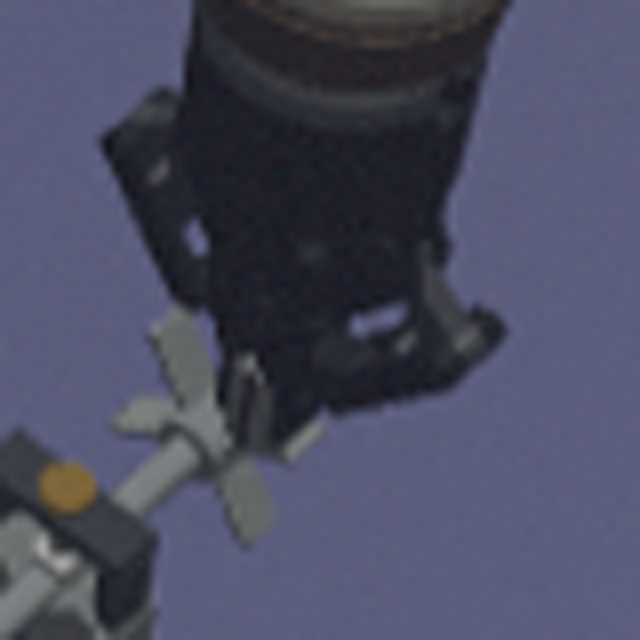

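```bash
python3 -m handwheel '[[1,0,0,0.035,0],[1,-0.03,0.006,0.037,0],[1,-0.062,0.011,0.037,0],[1,-0.062,0.011,0.015,0],[1,-0.062,0.011,-0.001,0]]'; python3 d.py;python3 -m handwheel '[[1,0,0,0,0],[1,0.015,-0.002,0,0],[1,0.025,-0.003,0,0],[1,0.032,-0.004,0,0],[1,0.032,-0.004,0,0]]'; python3 d.py; python3 - <<'E'
from h import *
s=viewer.camera("scene");crop(s,330,110,80,80,8,"n_s.png")
E
```

```text
time: 8.9
ee_pos: [0.5338, 0.1245, 0.0979]
tcp_rot: [179.7, 0.6, -8.1]
wrist_force: [0.5, 1.3, -1.0]
opening: 0.0001
t 8.90 dial s 7.60 t 7.83  g -45.7 0.2 z 97.9 F [ 0.5  1.3 -1. ]
time: 9.5
ee_pos: [0.5658, 0.1199, 0.0961]
tcp_rot: [179.6, 0.8, -8.2]
wrist_force: [-0.2, 0.7, 0.1]
opening: 0.0002
t 9.50 dial s 7.02 t 7.20  g -13.3 0.1 z 96.1 F [-0.2  0.7  0.1]
```

View pics/n_s.png

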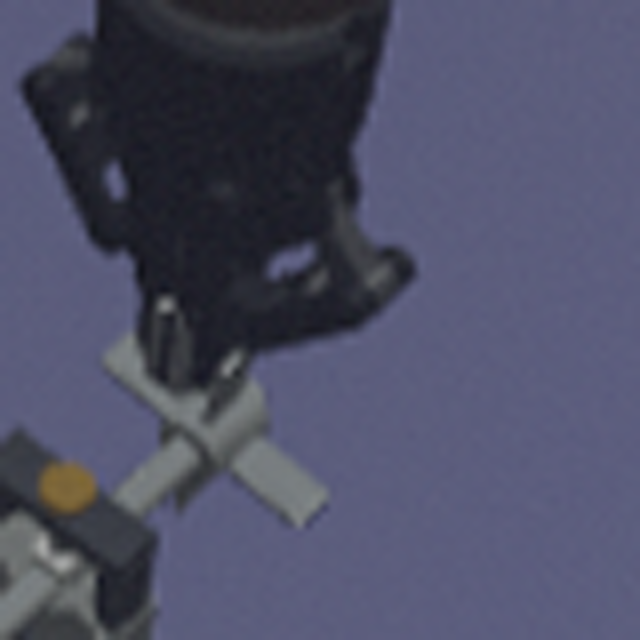

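```bash
python3 -m handwheel '[[1,0.006,-0.001,0.002,0],[1,0.013,-0.002,0.002,0],[1,0.013,-0.002,0.002,0]]'; python3 d.py;python3 -m handwheel '[[1,0.006,-0.001,0.001,0],[1,0.012,-0.002,0.001,0],[1,0.012,-0.002,0.001,0]]'; python3 d.py;python3 -m handwheel '[[1,0.005,-0.001,0,0],[1,0.005,-0.001,0,0]]'; python3 d.py
```

```text
time: 9.95
ee_pos: [0.5786, 0.118, 0.098]
tcp_rot: [179.6, 0.8, -8.2]
wrist_force: [-0.6, -0.3, 0.7]
opening: 0.0002
t 9.95 dial s 7.25 t 7.48  g -0.4 -0.1 z 98.0 F [-0.6 -0.3  0.7]
time: 10.35
ee_pos: [0.5909, 0.1158, 0.0989]
tcp_rot: [179.6, 0.8, -8.2]
wrist_force: [0.1, -1.1, -0.0]
opening: -0.0002
t 10.35 dial s 7.76 t 8.11  g 12.1 -0.5 z 98.9 F [ 0.1 -1.1 -0. ]
time: 10.65
ee_pos: [0.5958, 0.1148, 0.0987]
tcp_rot: [179.6, 0.8, -8.2]
wrist_force: [-0.9, 0.8, 0.0]
opening: 0.0002
t 10.65 dial s 8.10 t 8.36  g 17.1 -0.8 z 98.7 F [-0.9  0.8  0. ]
```

```bash
python3 -m handwheel '[[1,0,0,0.035,0],[1,-0.03,0.005,0.039,0],[1,-0.062,0.009,0.039,0],[1,-0.062,0.009,0.017,0],[1,-0.062,0.009,0.001,0]]'; python3 d.py;python3 -m handwheel '[[1,0,0,0,0],[1,0.015,-0.002,0.001,0],[1,0.03,-0.004,0.001,0],[1,0.045,-0.006,0.001,0],[1,0.045,-0.006,0.001,0]]'; python3 d.py; python3 -m handwheel '[[1,0.008,-0.001,0,0],[1,0.016,-0.002,0,0],[1,0.016,-0.002,0,0]]'; python3 d.py
```

```text
time: 11.25
ee_pos: [0.5331, 0.1241, 0.0998]
tcp_rot: [179.6, 0.8, -8.1]
wrist_force: [0.8, -0.2, -0.2]
opening: -0.0002
t 11.25 dial s 8.12 t 8.37  g -46.3 -0.4 z 99.8 F [ 0.8 -0.2 -0.2]
time: 11.85
ee_pos: [0.5787, 0.1175, 0.0994]
tcp_rot: [179.5, 0.9, -8.2]
wrist_force: [0.5, -0.3, 0.4]
opening: -0.0003
t 11.85 dial s 11.59 t 11.75  g -0.2 -0.6 z 99.4 F [ 0.5 -0.3  0.4]
time: 12.25
ee_pos: [0.5942, 0.1156, 0.0994]
tcp_rot: [179.5, 0.9, -8.2]
wrist_force: [-0.5, -0.5, -0.6]
opening: -0.0003
t 12.25 dial s 12.63 t 12.69  g 15.4 -0.3 z 99.4 F [-0.5 -0.5 -0.6]
```

```bash
python3 - <<'E'
import numpy as np
from scipy.optimize import least_squares
D=[(-3.7,18.9,0,9.1),(4.5,18.9,0,8.49),(12.8,18.9,0,7.91),(17.9,18.8,0,7.72),(-13.3,16.1,90,7.1),(-.4,18,90,7.37),(12.1,18.9,90,7.93),(17.1,18.7,90,8.23),(-.2,19.4,180,11.67),(15.4,19.4,180,12.66)]
D=np.array(D)
th=lambda p:np.arctan2(D[:,0]+p[2],D[:,1]+p[3])*57.3+D[:,2]
f=lambda p:p[0]+3*np.cos((th(p)-p[1])/57.3)-D[:,3]
r=least_squares(lambda p:np.r_[f(p)/.1,(p[3])/1.5,(p[2]-14)/3],[10,280,14,0]); print(r.x,f(r.x).round(2),th(r.x).round())
E
python3 -m handwheel '[[1,0,0,0.035,0],[1,-0.03,0.005,0.038,0],[1,-0.062,0.009,0.038,0],[1,-0.062,0.009,0.016,0],[1,-0.062,0.009,0.001,0]]'; python3 d.py;python3 -m handwheel '[[1,0,0,0,0],[1,0.01,-0.001,0.001,0],[1,0.02,-0.002,0.001,0],[1,0.02,-0.002,0.001,0]]'; python3 d.py
```

```text
[ 10.14655712 275.98539585  13.30092751   0.48662769] [ 0.   -0.13  0.03  0.05  0.06  0.15  0.16  0.06 -0.14 -0.24] [ 26.  43.  53.  58.  90. 125. 143. 148. 213. 235.]
time: 12.85
ee_pos: [0.5311, 0.1248, 0.0999]
tcp_rot: [179.5, 0.9, -8.2]
wrist_force: [-0.2, 0.5, 0.1]
opening: -0.0001
t 12.85 dial s 12.60 t 12.71  g -48.4 0.0 z 99.9 F [-0.2  0.5  0.1]
time: 13.35
ee_pos: [0.5522, 0.1221, 0.0991]
tcp_rot: [179.4, 1.1, -8.2]
wrist_force: [-0.9, -0.9, -1.1]
opening: 0.0001
t 13.35 dial s 13.29 t 13.34  g -27.1 0.4 z 99.1 F [-0.9 -0.9 -1.1]
```

```bash
python3 -m handwheel '[[1,0.002,0,0,0],[1,0.003,0,0,0],[1,0.003,0,0,0]]'; python3 d.py;python3 -m handwheel '[[1,0.002,0,0,0],[1,0.003,0,0,0],[1,0.003,0,0,0]]'; python3 d.py;  python3 - <<'E'
from h import *
s=viewer.camera("scene");crop(s,330,110,80,80,8,"o_s.png")
E
```

```text
time: 13.75
ee_pos: [0.5541, 0.1222, 0.0989]
tcp_rot: [179.4, 1.2, -8.2]
wrist_force: [0.1, -0.8, 0.4]
opening: -0.0001
t 13.75 dial s 13.29 t 13.35  g -25.3 0.7 z 98.9 F [ 0.1 -0.8  0.4]
time: 14.15
ee_pos: [0.5572, 0.1222, 0.0989]
tcp_rot: [179.4, 1.2, -8.2]
wrist_force: [-0.3, -0.4, 0.3]
opening: -0.0002
t 14.15 dial s 13.37 t 13.43  g -22.2 1.1 z 98.9 F [-0.3 -0.4  0.3]
```

View pics/o_s.png

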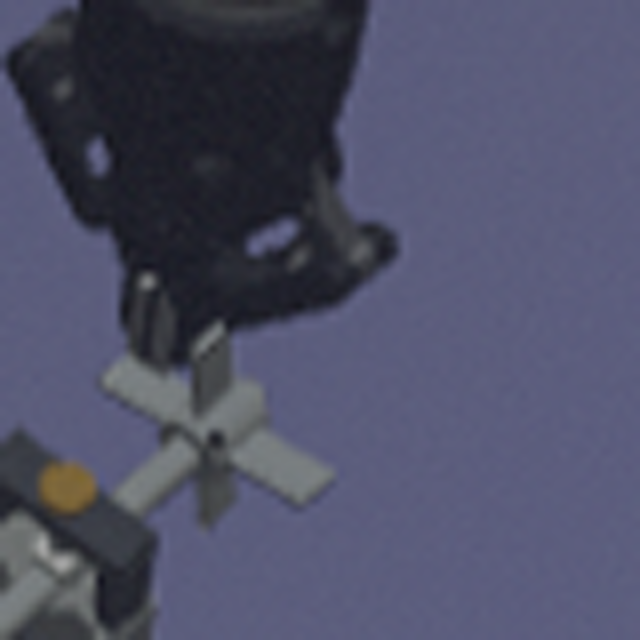

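```bash
for i in 1; do python3 -m handwheel '[[1,0.002,0,0,0],[1,0.003,-0.001,0,0],[1,0.003,-0.001,0,0]]'; python3 d.py; python3 d.py; python3 -m handwheel '[[1,0.002,0,0,0],[1,0.003,-0.001,0,0],[1,0.003,-0.001,0,0]]'; python3 d.py; python3 d.py; done
```

```text
time: 14.6
ee_pos: [0.5603, 0.1212, 0.0989]
tcp_rot: [179.4, 1.1, -8.2]
wrist_force: [-0.7, 0.6, 0.5]
opening: 0.0001
t 14.60 dial s 13.43 t 13.48  g -19.0 0.5 z 98.9 F [-0.7  0.6  0.5]
t 14.70 dial s 13.45 t 13.47  g -19.0 0.5 z 98.9 F [-0.5  0.2 -0.5]
time: 15.1
ee_pos: [0.5633, 0.1201, 0.0988]
tcp_rot: [179.4, 1.1, -8.2]
wrist_force: [-0.1, 1.2, -0.6]
opening: -0.0002
t 15.10 dial s 13.44 t 13.49  g -15.8 -0.1 z 98.8 F [-0.1  1.2 -0.6]
t 15.20 dial s 13.41 t 13.54  g -15.8 -0.1 z 98.9 F [ 0.4 -0.8  0. ]
```

```bash
python3 -m handwheel '[[1,0.002,0,0,0],[1,0.003,0,0,0],[1,0.003,0,0,0]]'; python3 d.py; python3 d.py; python3 d.py
```

```text
time: 15.6
ee_pos: [0.5664, 0.1201, 0.0988]
tcp_rot: [179.4, 1.1, -8.2]
wrist_force: [-1.2, -0.8, 0.2]
opening: -0.0002
t 15.60 dial s 13.43 t 13.54  g -12.8 0.3 z 98.8 F [-1.2 -0.8  0.2]
t 15.70 dial s 13.41 t 13.50  g -12.8 0.4 z 98.9 F [ 0.3 -0.1 -0.5]
t 15.80 dial s 13.45 t 13.48  g -12.8 0.4 z 98.9 F [ 0.3  1.6 -0.1]
```

```bash
python3 -m handwheel '[[1,-0.012,0.002,0,0],[1,-0.02,0.003,0,0],[1,-0.02,0.003,0.04,0],[1,-0.02,0.003,0.09,0],[1,-0.03,-0.04,0.12,0]]'; python3 d.py; python3 -m handwheel '[[1,-0.01,-0.04,0.03,0],[1,-0.02,-0.08,0.06,0],[1,-0.03,-0.11,0.07,0],[1,-0.03,-0.11,0.07,0]]'; python3 d.py; python3 - <<'E'
from h import *
c=viewer.camera("wrist"); cv2.imwrite("pics/p_w.png",c["color"]); s=viewer.camera("scene");crop(s,230,100,160,120,5,"p_s.png")
t=viewer.camera("top");cv2.imwrite("pics/p_t.png",t["color"])
E
```

```text
time: 16.4
ee_pos: [0.5377, 0.0852, 0.2203]
tcp_rot: [179.5, 0.9, -8.0]
wrist_force: [1.3, -0.6, -0.5]
opening: 0.0003
t 16.40 dial s 13.45 t 13.51  g -36.4 -38.2 z 220.3 F [ 1.3 -0.6 -0.5]
time: 16.9
ee_pos: [0.5071, -0.0322, 0.2948]
tcp_rot: [179.5, 0.5, -8.5]
wrist_force: [0.1, 0.6, -0.0]
opening: 0.0004
t 16.90 dial s 13.45 t 0.00  g -50.3 -158.7 z 294.8 F [ 0.1  0.6 -0. ]
```

View pics/p_w.png

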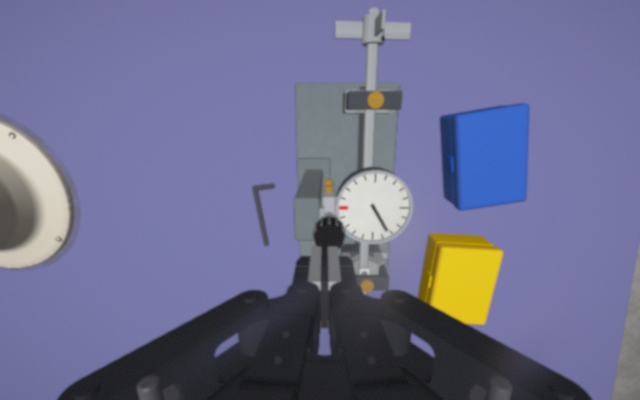

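View pics/p_s.png

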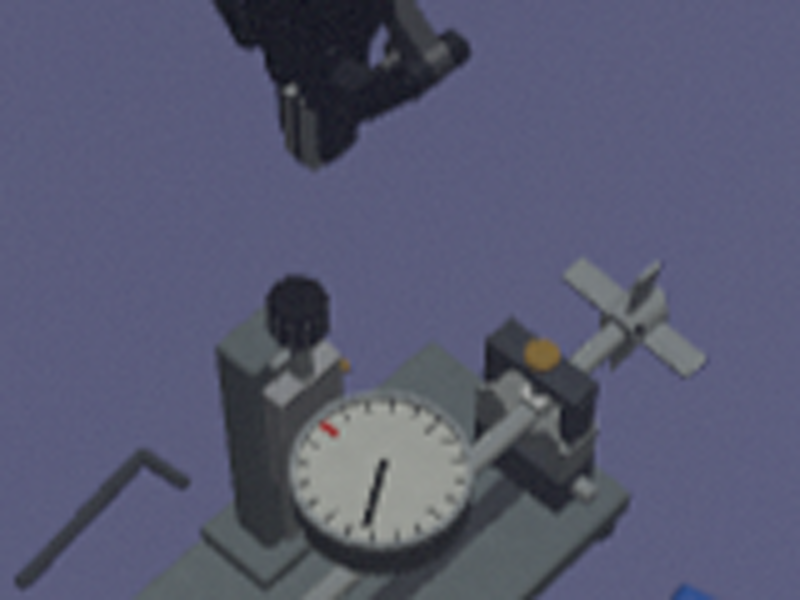

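```bash
python3 -c "
from workcell import job_done
print(job_done())"
```

```text
the job is handed in; nothing more can be done
None
```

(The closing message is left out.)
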